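Feel a plate gap with the right taper gauge and hold it snug

TASK

Three steel taper gauges hang in the rack; take the one of middle thickness and slide its blade straight down between the two upright plates of the fixture until it drags snugly, the sprung plate giving way by two or three millimetres: neither loose nor wedged hard. Finish there, still gripping the gauge at that depth. Leave the other two gauges in the rack and do not disturb the other things on the table.

Things in the scene. Friction and masses are not known exactly. Their poses are not given: they have to be found in the camera images.
- middle_gauge_grip (a point): centre of the grip of the middle-thickness steel taper gauge, hanging upright in the rack: x width, y thickness, z up. Grip slab 36 x 14 x 52 mm; under it a flange 44 x 34 x 4 mm (underside 30 mm below this point); below, the blade, 24 mm wide, 70 mm long, tapers evenly from 14 mm thick to 4 mm at its tip. Mass about 0.2 kg.
- middle_gauge_tip (a point): the centre of the lower end of the middle gauge's blade, 100 mm below its grip's centre
- middle_gauge: the same middle gauge; origin centred on the underside of its flange, 30 mm below the grip's centre, 70 mm above the tip
- thin_gauge_grip (a point): centre of the grip of the thin steel taper gauge, hanging upright in the rack: x width, y thickness, z up. Grip slab 36 x 8 x 52 mm; under it a flange 44 x 34 x 4 mm (underside 30 mm below this point); below, the blade, 24 mm wide, 70 mm long, tapers evenly from 5 mm thick to 2 mm at its tip. Too thin to touch both plates. Stays in the rack.
- thick_gauge_grip (a point): centre of the grip of the thick steel taper gauge, hanging upright in the rack: x width, y thickness, z up. Grip slab 36 x 22 x 52 mm; under it a flange 44 x 34 x 4 mm (underside 30 mm below this point); below, the blade, 24 mm wide, 70 mm long, tapers evenly from 22 mm thick to 15 mm at its tip. Too thick for the gap. Stays in the rack.
- rack: fixed aluminium rack, 100 (x) x 236 (y) mm, shelf top 100 mm above the table; three slots 32 (x) x 28 (y) mm in a row along its y, 76 mm apart; the gauges hang in them by their flanges, the tops of their grips 156 mm above the table. Which gauge is in which slot varies. Origin: centre of its underside
- fixture: fixed grey base, 130 (x) x 200 (y) mm, 16 mm thick, that carries the two plates; origin: centre of its underside. Its y is the direction across the gap
- carriage: aluminium slab under the plates, origin at the centre of its underside, 26 mm above the table. It carries both upright steel plates (each 50 mm wide in x, gap across y), the rigid one at -y. It floats up to 6 mm either way along the fixture's y with hardly any friction, so the gap centres itself on the blade
- fixed_edge (a point): mid-point of the upper edge of the fixed plate's inner face, 120 mm above the table: the throat. Above it a lip flares outwards at 33 degrees from the vertical, 12 mm tall. The gap below the throat is 84 mm deep with parallel faces
- sprung_edge (a point): the same point on the facing plate, the sprung one, on the +y side of the gap. The gap is the y distance between the two edges: 5.5 to 9.5 mm at rest, different each time. The throat edges are where the blade rubs
- ring_gauge: bystander, leave alone: steel ring, 60 mm across, 18 mm tall, bore 36 mm
- test_puck: bystander, leave alone: dark steel disc, 40 mm across, 15 mm tall, between rack and fixture
- objective: bystander, leave alone: brass microscope objective standing upright, 34 mm across, 44 mm tall
- setting_pin: bystander, leave alone: upright steel pin, 24 mm across, 50 mm tall
- screwdriver: bystander, leave alone: screwdriver 160 mm long, lying
- mouse: bystander, leave alone: black computer mouse, 100 x 60 x 28 mm
- specimen_tray: bystander, leave alone: grey divided tray, 120 x 90 x 30 mm
- oil_jar: bystander, leave alone: white jar, 50 mm across, 60 mm tall
- sprung_plate (a joint): how far the sprung plate has been pushed back from rest, m (0 to 0.009). Spring: 1 N preload plus 1.5 N per mm. Snug is about 0.0025 (then some 3 to 8 N of drag are felt along the blade); going 7 mm deeper pushes the plate back 1 mm more
Mind the look-alikes: they are no part of the job. Leave any pink look-alike of the middle_gauge alone.

How it is judged:
On the way, in this order (a step that is already met when the one before it is completed fails the run):
1. the middle gauge is gripped and lifted clear of the rack (contact force between the fingers and middle_gauge above 2 N and height (world z) of middle_gauge_tip above 0.102 m and contact force between middle_gauge and rack below 0.05 N), for 0.2 s.
2. its blade is between the two plates and rubs on both (z of middle_gauge_tip in the frame of fixed_edge below -0.012 m and x of middle_gauge_tip in the frame of fixed_edge between -0.015 and 0.015 m and y of middle_gauge_tip in the frame of fixed_edge between 0 and 0.016 m and contact force between the fingers and middle_gauge above 2 N and (contact force between middle_gauge and carriage_c0 above 0.5 N or contact force between middle_gauge and carriage_c1 above 0.5 N) and value of joint sprung_plate above 0.0003 m), for 0.1 s.
At the end, for the whole second after the job is handed in: The middle gauge is still gripped, upright within 7 degrees and square to the plates within 8.6 degrees, at rest, its tip at least 12 mm below the throat and within 15 mm of the plates' middle, pressing on both plates with the sprung plate pushed back 0.8 to 4.5 mm (z of middle_gauge_tip in the frame of fixed_edge below -0.012 m and x of middle_gauge_tip in the frame of fixed_edge between -0.015 and 0.015 m and y of middle_gauge_tip in the frame of fixed_edge between 0 and 0.016 m and contact force between the fingers and middle_gauge above 2 N and value of joint sprung_plate between 0.0008 and 0.0045 m and (contact force between middle_gauge and carriage_c0 above 1 N or contact force between middle_gauge and carriage_c1 above 1 N) and angle between middle_gauge's own z axis and vertical below 0.12 rad and angle between the y axis of middle_gauge and the y axis of carriage, either way round below 0.15 rad and linear speed of middle_gauge below 0.01 m/s and contact force between middle_gauge and rack below 0.05 N); the arm keeps its last pose, push and grip.
It fails at once if the gauge is wedged hard: the sprung plate is forced back more than 6.5 mm (value of joint sprung_plate above 0.0065 m).
It fails at once if another gauge is taken out of or knocked about in the rack (distance of any of thin_gauge_grip, thick_gauge_grip from where it was at the start of the episode above 0.02 m).
It fails at once if a bystander is disturbed (distance of any of ring_gauge, test_puck, objective, setting_pin, screwdriver, mouse, specimen_tray, oil_jar from where it was at the start of the episode above 0.03 m).
It also fails if it takes over 42 s, if anything falls off the work surface, if the arm or the gripper's body presses on something with over 40 N, if the wrist force passes 120 N, or if a joint passes its speed limit or range.

ROBOT

A 6-joint arm with a two-finger parallel gripper is mounted at the origin on the work surface. World frame = base frame: x ahead of the robot, y to its left, z up, the work surface at z = 0. Lengths are in m, angles in rad, forces in N, time in s.
With the tool pointing down it reaches from about 0.375 to 0.925 m from the base axis. Payload 5.7 kg.
Tool frame: the origin (TCP) lies between the finger pads; the fingertips stand 11 mm ahead of it and the grasp point (between the pads) lies 8 mm behind it (tip_extent is the distance from the TCP to the fingertips, in m); y points along the fingers, x is the direction in which the jaws open and shut, and the axes are right-handed (so a half turn about y gives the same grasp; the last joint's range is limited). The gripper opens to 85 mm and grips with 20 to 120 N. Pads are 22 mm wide; open, the fingers measure 114 mm over their backs; the gripper's body (76 mm by 85 mm) begins 54 mm behind the grasp point. The pads swing forward as they close: fully open they stand 13 mm farther back than shut.
Start: joints at [-1.245, 0.359, 1.51, -0, 1.272, -0.115], TCP at [0.256, -0.543, 0.242] pointing down, gripper open.
Joint ranges: [-2.97, 2.97], [-1.01, 2.36], [0.21, 2.38], [-0.96, 4.11], [0.2, 2.71], [-2.98, 2.98]. Speed limits (rad/s): [2.39, 2.39, 3.14, 3.14, 3.14, 3.14].

INTERFACE

Orientations are given as a 3x3 rotation matrix whose columns are the frame's x, y, z axes.
In Python, from rig import * gives the robot as it stands. Calls block until the motion is done:
- move_pose(position, orientation): joint-space move of the TCP to a pose.
- move_linear(position, orientation=None, vel=0.15): straight line of the TCP; orientation=None keeps the orientation; vel is the mean speed in m/s.
- movej(angles): joint-space move.
- grip(opening): finger opening in m; the grip force is fixed at half the most; returns when the fingers have stopped.
- hold(seconds).
- ik(position, orientation): joint angles nearest the present ones, or None.
- capture(name): name is "scene" or "top"; returns a dict with "frame" (400x640x3 uint8, blue, green, red), "fx", "fy", "cx", "cy" (pixels), "dist" ([k1, k2, p1, p2, k3] as OpenCV has them; the pictures are not rectified), "pose" (4x4, takes a point from camera to world coordinates). Camera axes: x right, y up, looking along -z (the intrinsics and any distortion apply to the point x, -y, -z); pixel columns grow to the right and rows downward; lengths in m; the calibration is good to about 2 mm. A picture is of the moment at which its call begins. There is no depth.
A pose or a line that the arm cannot do raises MotionError and nothing moves.
- hand_in(): hands the job in, once; it reports no verdict.
Readings, each from a call of its own:
- get_time_s(): time.
- get_joints(): joint angles.
- get_qvel(): joint speeds.
- get_joint_torque(): joint torques, N m.
- get_tool_pos(): TCP position.
- get_orientation(): TCP orientation.
- get_contact_force(): force on the tool from outside, world axes, zero at the start.
- get_wrist_torque(): the same for the moment, N m.
- get_opening(): finger opening in m.
Only numpy, scipy, OpenCV 4.12 (cv2) and the standard library are available. Lean on these libraries where they do the work, as an engineer would, in place of code of your own. Each camera call takes 0.05 s, during which the arm holds its last target.

## Working session

There is one attempt and no reset: what is moved stays moved. The work goes in short steps, each a Python script; the robot and the scene stay as the last script left them, time stands still between calls to the robot, and variables do not carry over. Pictures are saved under pics/ and viewed, and the job is handed in when it is done.

```bash
ls; mkdir -p pics; python3 - <<'E'
from rig import *
import cv2,numpy as np,pickle
d={}
for n in("scene","top"):
    c=capture(n);d[n]=c
    cv2.imwrite(f"pics/{n}0.png",c["frame"]);print(n,c["fx"],c["fy"],c["cx"],c["cy"],c["dist"]);print(np.round(c["pose"],4))
pickle.dump(d,open("cams.pkl","wb"))
print(get_time_s(),get_orientation(),get_contact_force())
E
```

```text
pics
scene 514.6289665173502 514.6289665173502 322.72358949112606 205.5053896659868 [-0.07912655  0.          0.          0.          0.        ]
[[-0.8709 -0.405   0.2785  1.1094]
 [ 0.4914 -0.7067  0.509   0.9568]
 [-0.0094  0.5801  0.8145  1.6365]
 [ 0.      0.      0.      1.    ]]
top 516.4664137042815 516.4664137042815 316.0963898739855 198.68042013224084 [-0.06564721  0.          0.          0.          0.        ]
[[-0.0369  0.9769 -0.2105  0.2912]
 [-0.9993 -0.0352  0.0118 -0.0064]
 [ 0.0041  0.2108  0.9775  1.5756]
 [ 0.      0.      0.      1.    ]]
0.1 [[ 4.26654343e-01 -5.56195692e-04  9.04414596e-01]
 [-9.04413304e-01  1.53620938e-03  4.26654679e-01]
 [-1.62667368e-03 -9.99998665e-01  1.52399619e-04]] [-0.43066262 -0.23708374 -0.80712002]
```

View pics/scene0.png

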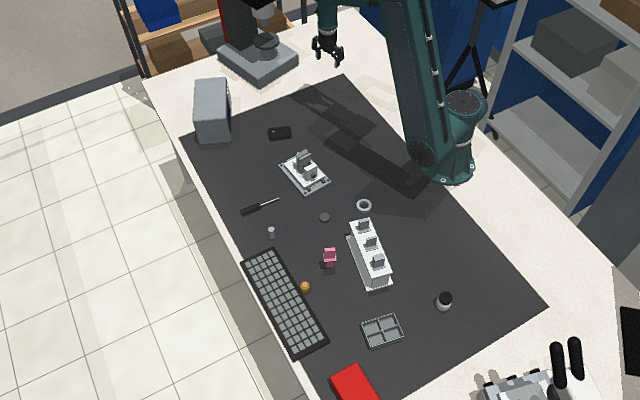

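View pics/top0.png

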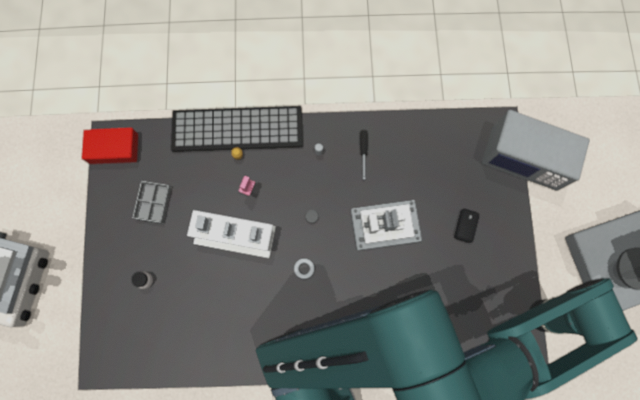

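```bash
python3 - <<'E'
import cv2,pickle
d=pickle.load(open("cams.pkl","rb"))
def crop(n,x,y,w,h,s,o):
    cv2.imwrite(o,cv2.resize(d[n]["frame"][y:y+h,x:x+w],None,fx=s,fy=s,interpolation=cv2.INTER_CUBIC))
crop("top",180,195,100,75,8,"pics/t_rack.png")
crop("top",340,190,90,65,8,"pics/t_fix.png")
crop("scene",335,205,75,95,6,"pics/s_rack.png")
crop("scene",270,140,70,60,10,"pics/s_fix.png")
E
```

```text
(no output)
```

View pics/t_rack.png

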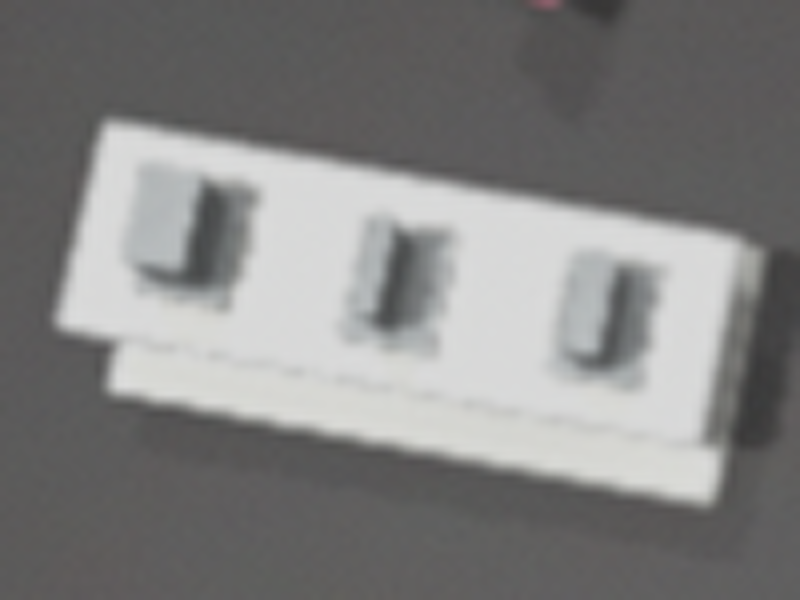

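View pics/t_fix.png

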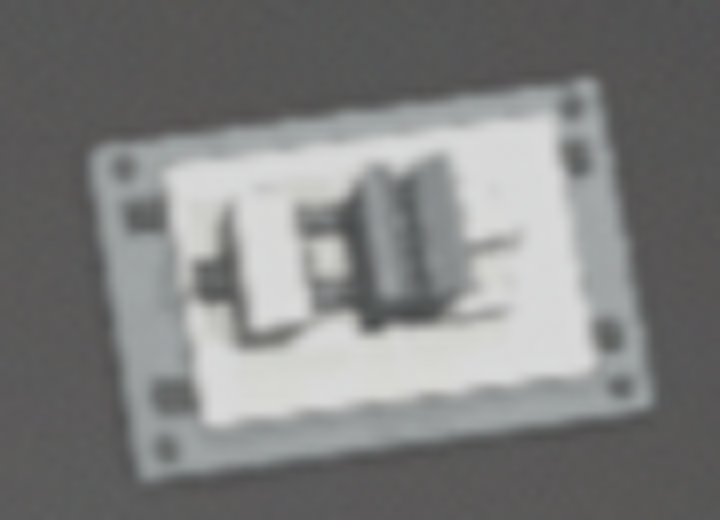

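View pics/s_rack.png

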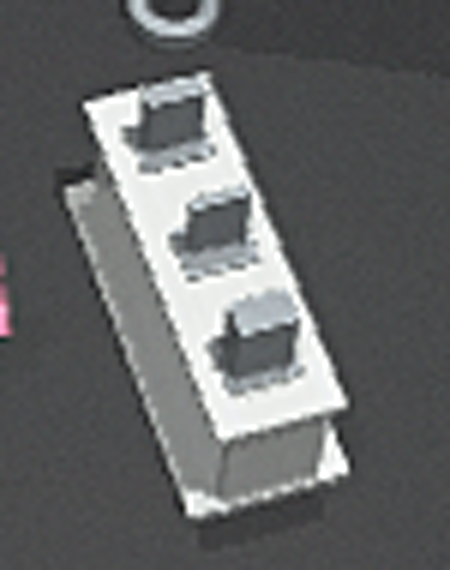

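View pics/s_fix.png

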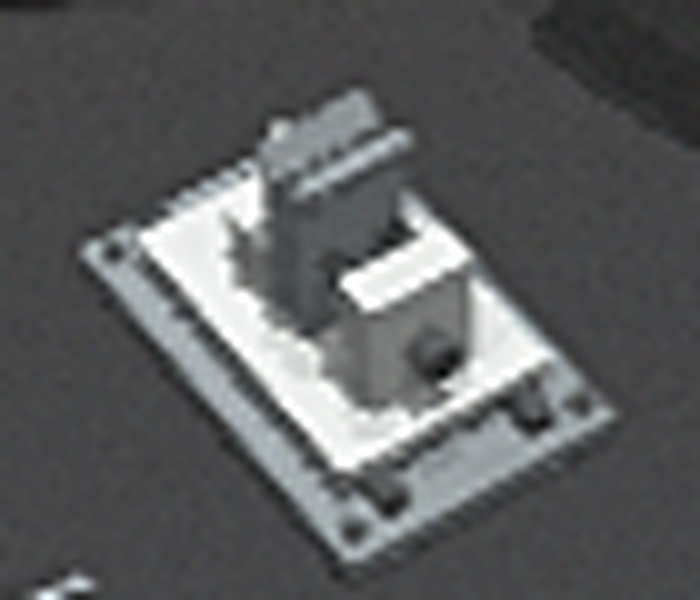

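The three grips in the rack read as thick on the left of the top view, thin in the middle, and middle on the right, which is the one near the ring. In the fixture the plates are dark and the white spring housing is on the image left, so the sprung side is world +y. Next I'll rectify the view to confirm thicknesses and fit the poses.

```bash
cat > h.py <<'E'
import numpy as np,cv2,pickle
from scipy.optimize import least_squares
d=pickle.load(open("cams.pkl","rb"))
def proj(n,P):
    c=d[n];T=np.linalg.inv(c["pose"]);P=np.atleast_2d(P);Q=P@T[:3,:3].T+T[:3,3]
    Q=Q*[1,-1,-1];K=np.array([[c["fx"],0,c["cx"]],[0,c["fy"],c["cy"]],[0,0,1]])
    return cv2.projectPoints(Q.reshape(-1,1,3),np.zeros(3),np.zeros(3),K,np.array(c["dist"],float))[0].reshape(-1,2)
def back(n,uv,z):
    c=d[n];K=np.array([[c["fx"],0,c["cx"]],[0,c["fy"],c["cy"]],[0,0,1]])
    q=cv2.undistortPoints(np.array(uv,float).reshape(-1,1,2),K,np.array(c["dist"],float)).reshape(-1,2)
    r=np.c_[q[:,0],-q[:,1],-np.ones(len(q))]@c["pose"][:3,:3].T;o=c["pose"][:3,3]
    return o+r*((z-o[2])/r[:,2])[:,None]
def rect(n,x,y,yaw,z,w,h,s):  # image: right=+local y reversed? u->-y, v->-x
    H,W=int(h*s),int(w*s);v,u=np.mgrid[:H,:W]
    lx=(H/2-v)/s;ly=(W/2-u)/s
    P=np.stack([x+np.cos(yaw)*lx-np.sin(yaw)*ly,y+np.sin(yaw)*lx+np.cos(yaw)*ly,0*lx+z],-1).reshape(-1,3)
    m=proj(n,P).reshape(H,W,2).astype(np.float32)
    return cv2.remap(d[n]["frame"],m[...,0],m[...,1],cv2.INTER_CUBIC)
E
python3 - <<'E'
from h import *
def fit(lx,ly,z,px,n):
    L=np.array([[lx,-ly],[lx,ly],[-lx,ly],[-lx,-ly]])/2*1.0
    W=back(n,px,z)[:,:2]
    def f(p):
        c,s=np.cos(p[2]),np.sin(p[2]);return (L@np.array([[c,s],[-s,c]])+p[:2]-W).ravel()
    best=least_squares(f,[*W.mean(0),0]);print(n,best.x,np.round(best.fun*1000,1));print(np.round(W,3).tolist())
def up(p,x0,y0,s): return [((a+.5)/s-.5+x0,(b+.5)/s-.5+y0) for a,b in p]
# order (+x,-y),( +x,+y),(-x,+y),(-x,-y): right-top,left-top,left-bottom,right-bottom in top image
fit(.1,.236,.1,up([(745,238),(105,118),(58,328),(705,445)],180,195,8),"top")
fit(.13,.2,.016,up([(597,78),(92,150),(143,480),(652,403)],340,190,8),"top")
fit(.1,.236,.1,up([(85,103),(222,437),(345,407),(210,75)],335,205,6),"scene")
fit(.13,.2,.016,up([(85,252),(350,575),(618,412),(350,100)],270,140,10),"scene")
E
```

```text
top [ 0.52604617  0.22840753 -0.21622527] [ 12.   -1.6  10.1  -3.9 -10.9   1.4 -11.2   4. ]
[[0.538, 0.104], [0.59, 0.337], [0.513, 0.353], [0.463, 0.12]]
top [ 0.53962134 -0.23639809  0.10521316] [ 0.8 -0.1  1.   1.6 -0.4  0.8 -1.4 -2.3]
[[0.614, -0.329], [0.593, -0.132], [0.465, -0.145], [0.487, -0.34]]
scene [ 0.52651016  0.22933804 -0.22819392] [ 10.2  -2.1  14.5  -1.3 -13.1   2.9 -11.6   0.5]
[[0.538, 0.105], [0.587, 0.334], [0.518, 0.353], [0.463, 0.125]]
scene [ 0.53908103 -0.23564399  0.09530812] [-0.3 -2.9 -2.9 -3.2 -0.8  2.5  4.   3.6]
[[0.614, -0.326], [0.597, -0.127], [0.466, -0.145], [0.48, -0.345]]
```

```bash
python3 - <<'E'
from h import *
a=rect("top",.5263,.2289,-.222,.156,.25,.11,3000)
b=rect("scene",.5263,.2289,-.222,.156,.25,.11,3000)
cv2.imwrite("pics/rr.png",np.vstack([a,b])[:600,:800])
a=rect("top",.5394,-.236,.100,.132,.13,.09,4500)
b=rect("scene",.5394,-.236,.100,.132,.13,.09,4500)
print(a.shape)
cv2.imwrite("pics/rf_t.png",a);cv2.imwrite("pics/rf_s.png",b)
E
```

```text
(405, 585, 3)
```

View pics/rr.png

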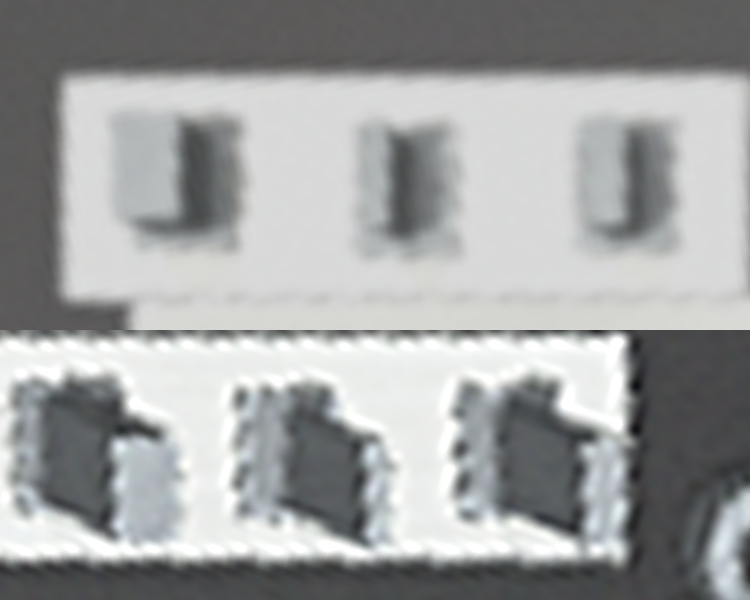

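View pics/rf_t.png

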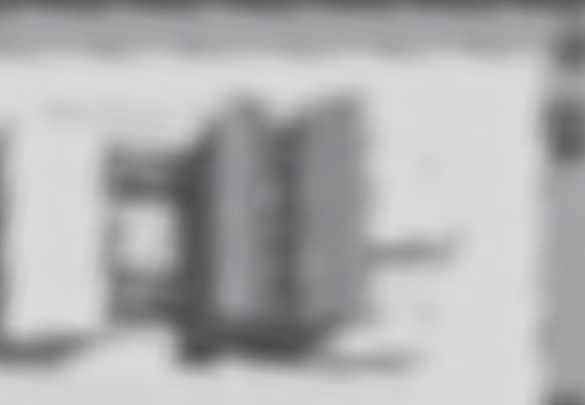

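View pics/rf_s.png

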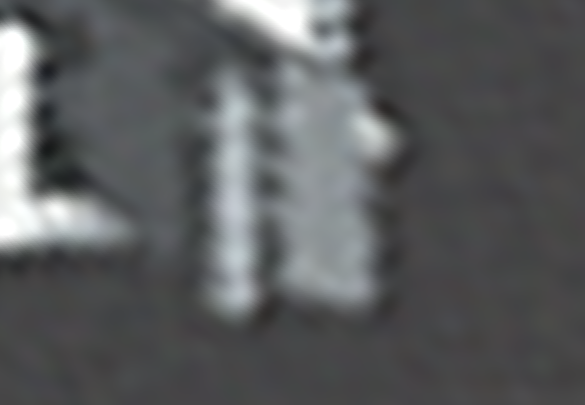

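```bash
cat >> h.py <<'E'
def R(yaw):
    x=np.array([np.sin(yaw),-np.cos(yaw),0]);y=np.array([0,0,-1.]);return np.c_[x,y,np.cross(x,y)]
E
python3 - <<'E'
from h import *
a=rect("top",.5394,-.236,.100,.120,.13,.09,4500)
b=rect("scene",.5394,-.236,.100,.120,.13,.09,4500)
cv2.imwrite("pics/rf2.png",np.vstack([a[80:350],b[80:350]]))
from rig import *
g=R(-.222);p=np.array([.5086,.155])
print(ik([*p,.25],g),ik([*p,.122],g),ik([.5394,-.236,.25],R(.1)))
move_pose([*p,.24],g); grip(.055)
print(get_time_s(),get_tool_pos(),get_opening())
for n in("scene","top"):
    c=capture(n);cv2.imwrite(f"pics/{n}1.png",c["frame"]);d[n]=c
pickle.dump(d,open("cams1.pkl","wb"))
E
```

```text
[ 1.65865185e-01  2.53383700e-01  1.64670771e+00 -4.44089210e-16
  1.24150125e+00  1.95866151e+00] [ 1.65865185e-01  4.05199732e-01  1.78964301e+00 -4.44089210e-16
  9.46749911e-01  1.95866151e+00] [-0.52972257  0.3359427   1.52546832  0.          1.28018163  0.94107375]
3.1333 [0.50867105 0.15483819 0.23997515] 0.05535091153100886
```

View pics/rf2.png

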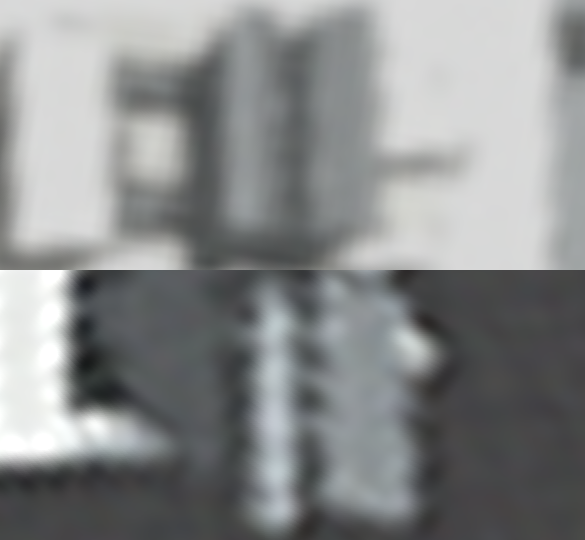

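```bash
python3 - <<'E'
import cv2
a=cv2.imread("pics/scene1.png")[150:310,290:450];b=cv2.imread("pics/top1.png")[130:290,160:320]
import numpy as np
cv2.imwrite("pics/c1.png",np.hstack([cv2.resize(i,(400,400),interpolation=2) for i in(a,b)]))
E
```

```text
(no output)
```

View pics/c1.png

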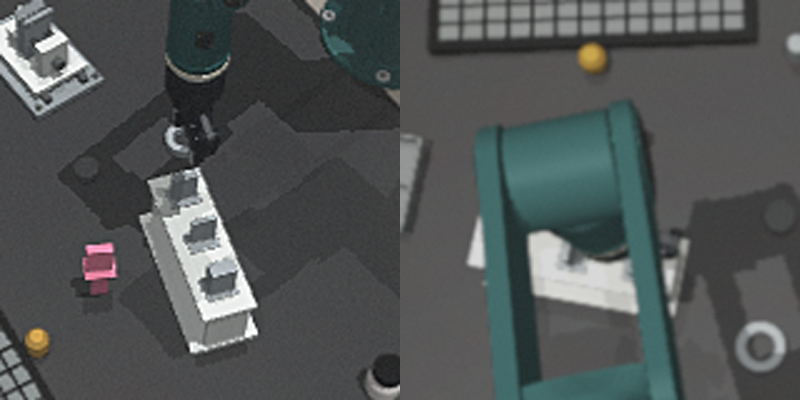

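The gripper is above the right-hand (middle) gauge, and in the rectified crop the throat sits at column 292, so ly is about 0. Descending and gripping; the opening should read about 14 mm.

```bash
python3 - <<'E'
from h import *
from rig import *
p=[.5086,.155]
move_linear([*p,.122],vel=.1)
print(get_contact_force())
r=grip(.0)
print(r,get_opening(),get_contact_force(),get_wrist_torque(),get_tool_pos(),get_time_s())
c=capture("scene");cv2.imwrite("pics/s2.png",cv2.resize(c["frame"][190:310,320:420],None,fx=5,fy=5,interpolation=2))
E
```

```text
[ 0.37929458  1.23951418 -0.51587893]
False 0.0131563523889694 [-0.55281452 -0.09507463  4.25109532] [-0.02051142  0.08102359  0.0650801 ] [0.50886896 0.15499462 0.12241652] 5.0167
```

View pics/s2.png

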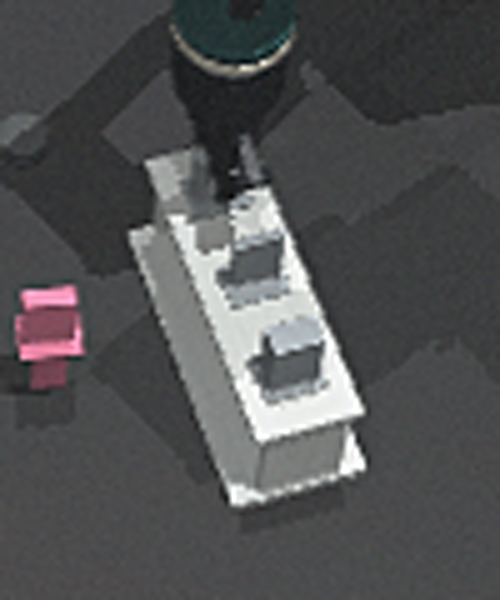

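The opening of 13.2 mm confirms the 14 mm grip, and the other two gauges hang undisturbed. Lifting, then carrying to the fixture.

```bash
python3 - <<'E'
from h import *
from rig import *
p=[.5088,.155]
move_linear([*p,.262],vel=.12); hold(.3)
print(get_opening(),get_contact_force(),get_time_s())
move_linear([.5394,-.236,.262],R(.1),vel=.13); hold(.3)
print(get_tool_pos(),get_opening(),get_contact_force(),get_time_s())
for n in("scene","top"):
    c=capture(n);d[n]=c
    cv2.imwrite(f"pics/{n}3.png",c["frame"])
pickle.dump(d,open("cams3.pkl","wb"))
a=d["scene"]["frame"][110:210,250:350];b=d["top"]["frame"][170:270,330:430]
cv2.imwrite("pics/c3.png",np.hstack([cv2.resize(i,(400,400),interpolation=2) for i in(a,b)]))
E
```

```text
0.013185690363980023 [ 0.60513903  0.5477917  -2.05702246] 6.6833
[ 0.5394309  -0.23589289  0.26202002] 0.013428308974656834 [ 0.47082883 -0.15573658 -1.94814177] 10.15
```

View pics/c3.png

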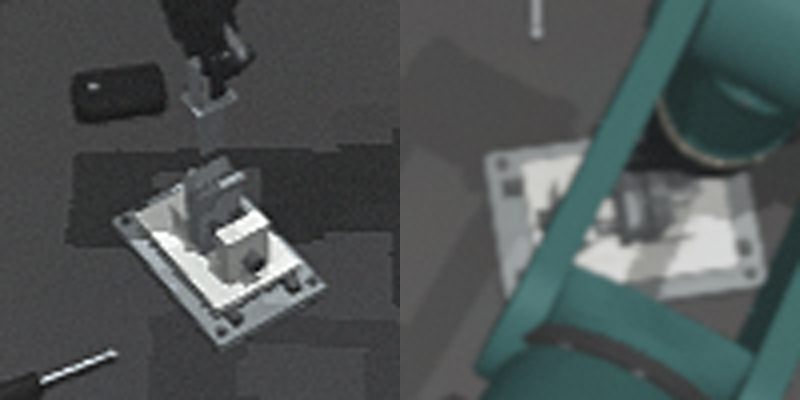

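```bash
python3 - <<'E'
from h import *
from rig import *
yx=np.array([-np.sin(.1),np.cos(.1),0]) # fixture y
def F():
    v=[]
    for _ in range(6): v.append(get_contact_force());hold(.02)
    v=np.mean(v,0);return v[2],v@yx
xy=[.5394,-.236]
move_linear([*xy,.228],vel=.1);hold(.15)
print(get_time_s(),F())
for z in np.arange(.222,.183,-.006):
    move_linear([*xy,z],vel=.04)
    f=F();print(round(z,4),"d=%.1f"%((.2124-z)*1e3),np.round(f,2),get_tool_pos()[2].round(4))
    if f[0]>1.5 or abs(f[1])>6: break
print(get_time_s())
c=capture("scene");cv2.imwrite("pics/s4.png",cv2.resize(c["frame"][110:210,250:350],None,fx=6,fy=6,interpolation=2))
E
```

```text
10.8917 (np.float64(-2.3266404233319147), np.float64(-0.008610573890153427))
0.222 d=-9.6 [-2.66 -0.12] 0.2219
0.216 d=-3.6 [-2.16 -0.35] 0.2159
0.21 d=2.4 [-2.23 -0.04] 0.2099
0.204 d=8.4 [-2.38  0.04] 0.2039
0.198 d=14.4 [-2.08 -0.14] 0.1979
0.192 d=20.4 [-2.84 -0.03] 0.1918
0.186 d=26.4 [-3.79 -0.69] 0.1857
13.7917
```

View pics/s4.png

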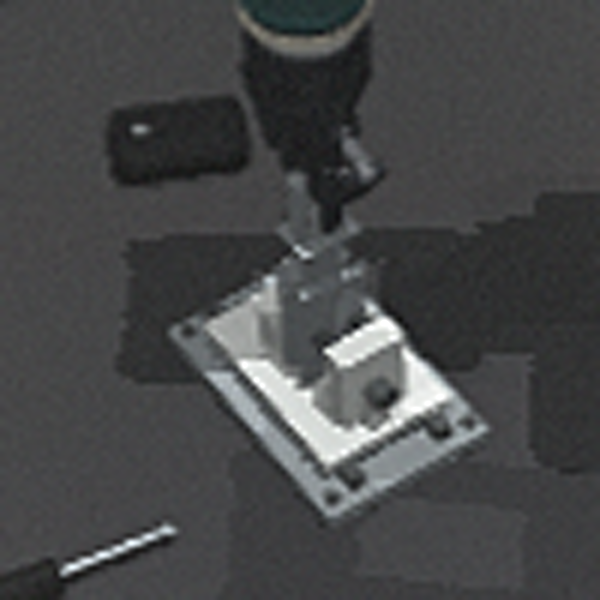

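The blade is inside the plates and the first contact appears at about d = 18 mm. The force sign reflects friction locking after the move has stopped. I'll continue in small steps to about 17 mm past onset.

```bash
python3 - <<'E'
from h import *
from rig import *
import threading
xy=[.5394,-.236]
for z in [.183,.180,.1775]:
    move_linear([*xy,z],vel=.02)
    v=[get_contact_force()[2]]
    for _ in range(8): hold(.04);v.append(get_contact_force()[2])
    print(z,np.round(v,2),get_tool_pos().round(4),np.round(get_contact_force()-[0,0,0],2),get_wrist_torque().round(2))
print(get_time_s(),get_opening(),get_orientation().round(3).tolist())
for n in("scene","top"):
    c=capture(n);d[n]=c
pickle.dump(d,open("cams5.pkl","wb"))
a=d["scene"]["frame"][110:210,250:350];b=d["top"]["frame"][170:270,330:430]
cv2.imwrite("pics/c5.png",np.hstack([cv2.resize(i,(400,400),interpolation=2) for i in(a,b)]))
E
```

```text
0.183 [-2.1  -1.7  -2.23 -1.98 -1.99 -2.02 -1.06 -1.06 -1.93] [ 0.5395 -0.236   0.1831] [ 0.66  0.22 -1.93] [-0.06 -0.25  0.04]
0.18 [-1.04 -1.15 -0.01 -0.8  -0.91 -0.81 -1.16 -0.97 -0.81] [ 0.5394 -0.236   0.1799] [ 1.35  0.28 -0.81] [ 0.01 -0.28 -0.02]
0.1775 [ 0.22 -0.09 -0.37 -0.64 -0.42 -0.01 -0.09  0.06 -0.44] [ 0.5394 -0.236   0.1774] [ 0.28 -0.1  -0.44] [-0.05 -0.25 -0.01]
15.7167 0.013019361395522048 [[0.1, -0.0, 0.995], [-0.995, 0.0, 0.1], [-0.0, -1.0, -0.0]]
```

View pics/c5.png

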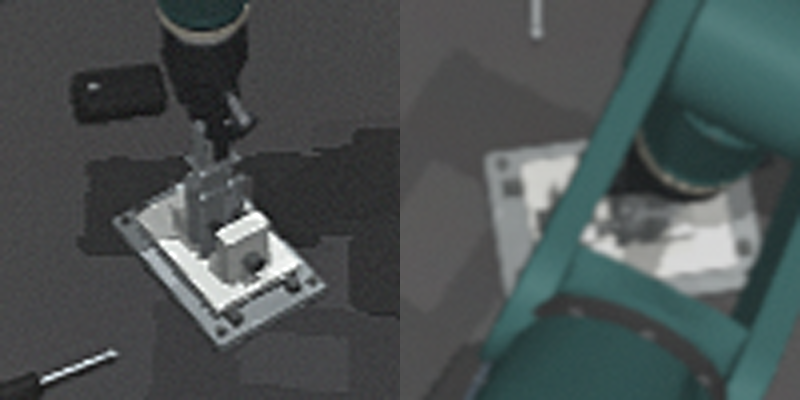

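```bash
python3 - <<'E'
from h import *
from rig import *
xy=[.5394,-.236]
def m():
    v=[get_contact_force()[2]]
    for _ in range(4): hold(.02);v.append(get_contact_force()[2])
    return round(np.mean(v)+2.2,2),round(float(get_tool_pos()[2]),5)
for z in [.1772,.1769,.1766,.1763,.1760,.1757,.1754]:
    move_linear([*xy,z],vel=.01); print(z,m())
print(get_time_s())
E
```

```text
0.1772 (np.float64(4.07), 0.17735)
0.1769 (np.float64(5.76), 0.17708)
0.1766 (np.float64(5.08), 0.1766)
0.1763 (np.float64(5.26), 0.17626)
0.176 (np.float64(4.45), 0.17596)
0.1757 (np.float64(5.14), 0.17566)
0.1754 (np.float64(4.97), 0.1754)
18.0333
```

The sliding drag is about 5 N, inside the expected 3–8 N. The depth of 37 mm bounds the sprung plate's push between 1.6 mm (contact was definite by 26 mm) and 3.8 mm (the smallest allowed gap is 5.5 mm), which is within tolerance. One last check, then I'll hand in.

```bash
python3 - <<'E'
from h import *
from rig import *
hold(.3)
c=capture("scene");cv2.imwrite("pics/s6.png",c["frame"])
print(get_tool_pos(),get_opening(),get_contact_force(),abs(get_qvel()).max(),get_time_s())
E
```

```text
[ 0.53938729 -0.23597952  0.17538568] 0.013285659853122122 [0.75365925 0.21423322 2.62886246] 0.0032983329439503707 18.3833
```

View pics/s6.png

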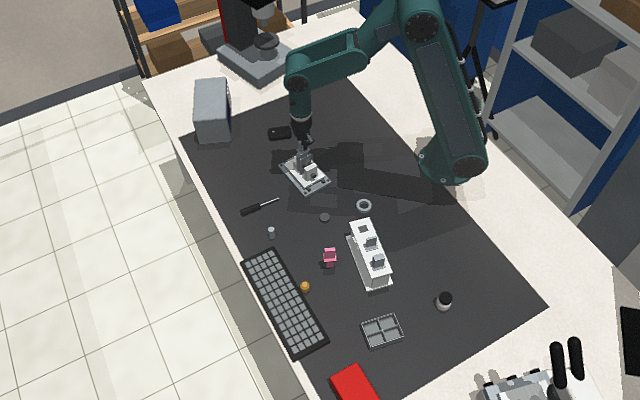

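The picture shows the gauge held between the plates at about (305,165), two gauges still in the rack at (370,242) and (378,262), and the bystanders where they were.

```bash
python3 -c "
from rig import *
hand_in()"
```

```text
the job is handed in; nothing more can be done
```

I took the middle gauge from the end slot nearest the ring and slid it straight down between the plates. I handed the job in with the gauge still gripped, its tip about 37 mm below the throat.

- **Right gauge:** the fingers closed to 13.2 mm, matching the 14 mm grip. The other two gauges are 8 mm and 22 mm.
- **Snugness:** sliding drag settled at about 5 N, inside the expected 3–8 N. I could not measure the sprung plate directly. From the depth I put its push at about 2.5–3 mm, and between 1.6 and 3.8 mm at worst.
- **Last check:** the arm was essentially at rest and the clock read 18.4 s. The last picture shows the other two gauges in the rack and the bystanders where they were.
- **Disagreement:** at the first contact steps the force readings had the wrong sign. I put this down to friction locking the blade after each stop, so I judged the drag from small slow steps instead.

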